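# Load the travel palette and lock it

### The arm

A 7-joint arm with a two-finger parallel gripper is mounted at the origin on the work surface. World frame = base frame: x ahead of the robot, y to its left, z up, the work surface at z = 0. Lengths are in m, angles in rad, forces in N, time in s.
With the tool pointing down it reaches from about 0.4 to 0.85 m from the base axis. Payload 4.4 kg.
Tool frame: the origin (TCP) lies at the very end of the fingers, on their centre line; the grasp point (between the pads) lies 19 mm behind it; z points along the fingers, y is the line along which they close (so a half turn about z gives the same grasp; the last joint's range is limited). The gripper opens to 94 mm and grips with 3 to 60 N. Pads are 16 mm wide; open, the fingers measure 119 mm over their backs; the gripper's body (75 mm by 177 mm) begins 78 mm behind the grasp point.
Start: joints at [1.148, 0.628, 0.038, 1.517, -0.027, 0.996, -0.02], TCP at [0.227, -0.609, 0.205] pointing down, gripper open.
Joint ranges: [-3.06, 3.06], [-0.37, 2.12], [-1.25, 1.32], [0.18, 2.47], [-1.1, 4.24], [0.23, 1.98], [-2.94, 2.94]. Speed limits (rad/s): [2.57, 2.57, 3.14, 3.14, 3.14, 3.14, 3.14].

### API

Orientations are given as [roll, pitch, yaw] about the fixed x, y, z axes, in that order (R = Rz(yaw) Ry(pitch) Rx(roll)).
In Python, from bench import r gives the robot as it stands. The module is installed in compiled form; this text tells all that it offers.
- The arm moves only by the shell command python3 -m inch 'ROWS'. ROWS is JSON, a list of rows, each an object of numbers: "jaw": the opening, from -1 (shut) to 1 (fully open); "x", "y", "z": the shift along the tool's x, y, z normalised to -1 to 1, where 1 is 0.04 m; "rx", "ry", "rz": the turn, a rotation vector about the tool's x, y, z normalised to -1 to 1, where 1 is 6 degrees. A call has exactly 10 rows; each row shifts and turns the commanded pose from where the row before left it, along the tool's axes as they then stand; what a row does not reach is not made up. A row lasts 1/12 s, in which the tool goes at most 41.7 mm and 7.16 degrees, less where a joint would pass 70% of its speed; a pose out of reach is approached as far as the arm can. A call with a number of a shift or a turn outside -1 to 1 is refused whole. A call with a gripper value outside its range is refused whole. The fingers move at their own pace and stop on an object; the grip force is fixed at half the most. Time passes only in rows, so rows that do not move let the fingers close, or fill a call up. It gives the time, the measured TCP pose, the force, the opening and the grip force at its end, in the units of the state.
- r.observe(): the state, without advancing time (a new reading comes with each control period).
- r.camera(name): name is "scene" or "top" or "wrist"; returns a dict with "frame" (384x512x3 uint8, red, green, blue), "z_map" (384x512 float32, m along the optical axis (not along the pixel's ray), 0 where there is no reading), "camera_matrix" (3x3 intrinsics, pixels), "k1" (the pictures are not rectified: a ray, as slopes to the right and down, at radius r is drawn at 1 + k1 r^2 times it, then the intrinsics apply), "xyz" and "rotation" of the camera in the world. Camera axes: x right, y up, looking along -z (the intrinsics and any distortion apply to the point x, -y, -z); pixel columns grow to the right and rows downward; lengths in m; the calibration is good to about 2 mm. A picture is of the moment at which its call begins.
- r.sign_off(): hands the job in; it is judged then, once.
The state is a dict: "clock": time; "joints": joint angles; "joint_velocities": joint speeds; "joint_torque": joint torques, N m; "tool_pos": TCP position; "eef_rot": TCP orientation; "wrist_force": force on the tool from outside, world axes, zero at the start; "torque": the same for the moment, N m; "grip_width": opening from 0.0 (shut) to 1.0 (fully open); "gripper_force": force on a finger pad.
Only numpy, scipy, OpenCV 4.12 (cv2) and the standard library are available. Lean on these libraries where they do the work, as an engineer would, in place of code of your own. Each camera call takes 0.05 s, during which the arm holds its last target. There are 200 camera calls.

### The job

Get the travel palette ready to carry: slide the red grip of its lock fully open to its end stop, put one of the two paint pans from the green mat into each empty well so that all three sit flat on the bottom, and then slide the lock fully home to its other end stop. Leave the brush, the water cup and the tape roll where they are.

Things in the scene. Friction and masses are not known exactly. Their poses are not given: they have to be found in the camera images.
- tray: black palette, fixed, x -110 to +50 mm, y -160 to +160 mm, plate top 16 mm high; origin under the middle well, at table height. Three round wells, 66 mm wide, 13 mm deep, at x = 0, y = -90, 0, 90 mm. The lock's rail covers x -108 to -82 mm, 43 mm high. A seated pan stands 17 mm above the plate. With the lock open, fingers have room on the x sides of a well (80 mm from centre), not its y sides
- well_a (a point): centre of the floor of the well at palette y = -90 mm (3 mm above the table); empty at the start
- well_b (a point): centre of the floor of the middle well (3 mm above the table); it holds a pan at the start
- well_c (a point): centre of the floor of the well at palette y = +90 mm (3 mm above the table); empty at the start
- lock (a joint): aluminium sliding lock, position along the palette's +y in m: 0 = open end stop (its three fingers lie between the wells, on the -y side of each), 0.045 = locked end stop (a finger lies across each well, 4 mm above a seated pan). The fingers are 18 mm wide, 37 to 43 mm above the table, and reach from the rail to palette x = +3 mm. It stays where it is left; about 3 N moves it
- lock_grip (a point): centre of the top of the red grip of the lock, 85 mm above the table; the grip is an upright block 34 mm along palette x, 24 mm along palette y (the direction of sliding), and stands 42 mm above the lock's rail; moves with the lock
- pan_red: a round paint pan: white plastic cylinder 60 mm in diameter and 30 mm high filled with solid dry red paint, with a red band round it; about 100 g; origin at the centre of its underside, z up its axis. At the start one of the three pans already sits in the middle well, the two others stand upright on the green mat
- pan_blue: a round paint pan: white plastic cylinder 60 mm in diameter and 30 mm high filled with solid dry blue paint, with a blue band round it; about 100 g; origin at the centre of its underside, z up its axis. At the start one of the three pans already sits in the middle well, the two others stand upright on the green mat
- pan_yellow: a round paint pan: white plastic cylinder 60 mm in diameter and 30 mm high filled with solid dry yellow paint, with a yellow band round it; about 100 g; origin at the centre of its underside, z up its axis. At the start one of the three pans already sits in the middle well, the two others stand upright on the green mat
- brush: bystander: loose brush about 210 mm long, 18 mm high, lying along x between palette and mat; origin under its middle
- water_cup: bystander: empty glass cup, 76 mm in diameter, 85 mm high; origin at the centre of its underside
- tape_roll: bystander: roll of masking tape lying flat, 100 mm in diameter, 36 mm high; origin at the centre of its underside
Things that resemble listed ones, but are neither listed nor needed, are in the scene too. Leave any pink or purple look-alike of the pan_yellow alone.

How it is judged:
By the outcome, as a careful person would: the job done as asked, in the order asked, and still so for the second after the job is handed in, with the robot touching nothing.
It also fails if it takes over 72 s, if anything falls off the work surface, if the arm or the gripper's body presses on something with over 40 N, if the wrist force passes 120 N, or if a joint passes its speed limit or range.

## Working session

There is one attempt and no reset: what is moved stays moved. The work goes in short steps, Python scripts to look and compute and a shell command to move; the robot and the scene stay as the last step left them, time stands still between calls to the robot, and variables do not carry over. Pictures are saved under pics/ and viewed, at most 10 in all, crops included, and the job is handed in when it is done.

```bash
mkdir -p pics; cat > h.py <<'E'
import numpy as np, cv2
from bench import r
def snap(name,f):
    c=r.camera(name); cv2.imwrite('pics/'+f,c['frame'][:,:,::-1]); np.savez('pics/'+f+'.npz',**{k:np.array(v) for k,v in c.items()}); return c
def load(f): return dict(np.load('pics/'+f+'.npz'))
def rays(c,px):
    K=np.array(c['camera_matrix']);k=float(c['k1']);px=np.atleast_2d(np.asarray(px,float))
    s=cv2.undistortPoints(px.reshape(-1,1,2),K,np.array([k,0,0,0,0.])).reshape(-1,2)
    R=rot(c)
    return np.c_[s[:,0],-s[:,1],-np.ones(len(s))]@R.T
def rot(c):
    R=np.array(c['rotation'])
    if R.shape!=(3,3):
        from scipy.spatial.transform import Rotation as Q
        R=Q.from_euler('xyz',R).as_matrix() if R.size==3 else Q.from_quat(R).as_matrix()
    return R
def onplane(c,px,z):
    d=rays(c,px);o=np.array(c['xyz']);return o+d*((z-o[2])/d[:,2])[:,None]
def cloud(c):
    z=c['z_map'];h,w=z.shape;u,v=np.meshgrid(np.arange(w),np.arange(h))
    d=rays(c,np.c_[u.ravel(),v.ravel()]);return (np.array(c['xyz'])+d*z.ravel()[:,None]).reshape(h,w,3)
E
python3 - <<'E'
from h import *
c=snap('top','top0.png');s=snap('scene','scene0.png')
for a in(c,s):print(a['xyz'],a['rotation'],a['camera_matrix'],a['k1'])
o=r.observe();print({k:np.round(v,3).tolist() for k,v in o.items()})
E
```

```text
[0.41685238 0.03376686 0.87628016] [ 1.40585603e-01 -1.05326525e-03 -1.59493474e+00] [[391.04985135   0.         256.43163644]
 [  0.         391.04985135 195.68920847]
 [  0.           0.           1.        ]] 0.01686569095225542
[1.21294194 0.22116161 0.75333926] [ 0.80275081 -0.02095568  1.82315268] [[409.00048293   0.         256.31336851]
 [  0.         409.00048293 192.20847785]
 [  0.           0.           1.        ]] -0.12091308397799656
{'clock': 0.1, 'joints': [1.148, 0.629, 0.038, 1.518, -0.027, 0.996, -0.02], 'joint_velocities': [-0.001, -0.002, -0.001, -0.005, -0.001, -0.0, -0.0], 'joint_torque': [0.002, -55.078, 1.147, -18.712, -0.052, 0.019, 0.0], 'tool_pos': [0.227, -0.609, 0.205], 'eef_rot': [-3.14, 0.0, 0.357], 'wrist_force': [0.061, 0.093, 0.268], 'torque': [-0.048, -0.002, 0.024], 'gripper_force': 0.0, 'grip_width': 0.999}
```

View pics/top0.png

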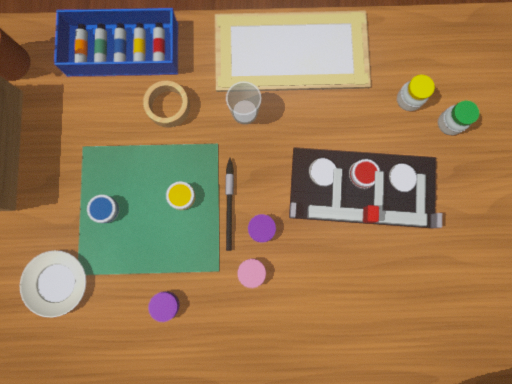

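View pics/scene0.png

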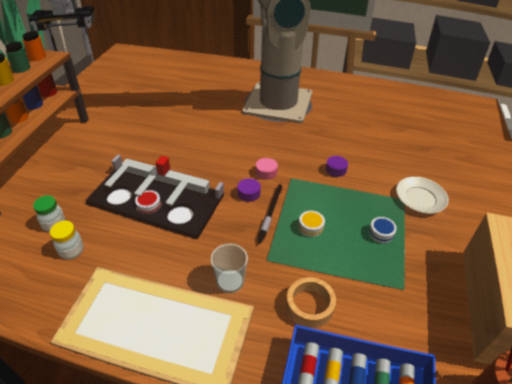

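The top view shows the palette at (365,190), with its rail towards the robot and its +y side to image left. Its red grip is at (373,213), and the red pan sits in the middle well at (365,174). The empty wells are at (322,172), which is well_c, and (403,178), which is well_a.

- **Could be taken for pans:** yellow pan (180,195), blue pan (101,209), purple discs (262,228) and (163,306), pink disc (252,273), yellow and green jar caps (421,87) and (465,112), white dish (54,284).
- **Choice:** the two white-rimmed pans on the green mat, yellow (180,195) and blue (101,209).

```bash
python3 - <<'E'
from h import *
c=load('top0.png');f=c['frame'];hsv=cv2.cvtColor(f,cv2.COLOR_RGB2HSV);P=cloud(c)
def blob(m,near,rad):
    m=m.astype(np.uint8);yy,xx=np.mgrid[:384,:512];m[(xx-near[0])**2+(yy-near[1])**2>rad**2]=0
    n,l,st,ce=cv2.connectedComponentsWithStats(m);i=1+np.argmax(st[1:,4]);k=l==i
    (cx,cy),R=cv2.minEnclosingCircle(np.argwhere(k)[:,::-1].astype(np.float32));return ce[i],(cx,cy),R,st[i,4],k
H,S,V=[hsv[:,:,i].astype(int) for i in range(3)]
for n,near,m,z in [('yellow',(180,195),(H>18)&(H<35)&(S>150),.03),('blue',(101,209),(H>100)&(H<125)&(S>120),.03),('redpan',(365,174),((H<8)|(H>172))&(S>150),.033),('grip',(373,213),((H<8)|(H>172))&(S>150),.085),
  ('wellc',(322,172),(S<40)&(V>190),.003),('wella',(403,178),(S<40)&(V>190),.003),('purple1',(262,228),(H>125)&(H<160)&(S>80),.03),('pink',(252,273),(H>150)&(H<175)&(S>60),.03)]:
    ce,cc,R,a,k=blob(m,near,20)
    print(n,ce.round(1),np.round(cc,1),round(R,1),a,'cent',onplane(c,ce,z)[0].round(4),'circ',onplane(c,cc,z)[0].round(4),'zmed',np.median(P[k][:,2]).round(4))
# white rims of pans
for n,near in[('yellow',(180,195)),('blue',(101,209)),('redpan',(365,174))]:
    m=(((S<60)&(V>150))|((H>18)&(H<35)&(S>150))|((H>100)&(H<125)&(S>120))|(((H<8)|(H>172))&(S>150)))&(P[:,:,2]>.024)
    ce,cc,R,a,k=blob(m,near,20);print('rim',n,np.round(cc,1),R,onplane(c,ce,.03)[0].round(4),onplane(c,cc,.03)[0].round(4))
# tray from cloud: black plate
m=(V<60)&(P[:,:,2]>.008)&(P[:,:,2]<.024)
ce,cc,R,a,k=blob(m,(365,188),95);print('tray',cv2.minAreaRect(P[k][:,:2].astype(np.float32)),a)
# high lock fingers
m=(P[:,:,2]>.036)&(P[:,:,2]<.05);ce,cc,R,a,k=blob(m,(365,190),85)
q=P[k];print('lock z',np.median(q[:,2]),a)
kk=np.array([1]);q=q[q[:,0]>q[:,0].min()+.05];print(np.histogram(q[:,1],bins=np.arange(-.45,-.1,.01)))
crop=cv2.resize(np.hstack([f[140:240,60:230],f[140:240,280:450]]),None,fx=2.3,fy=2.3,interpolation=3);cv2.imwrite('pics/crop0.png',crop[:,:,::-1])
print(P[100,:5,2],P[300,300])
E
```

```text
yellow [179.4 194.7] [179.3 194.8] 11.1 380 cent [0.5428 0.1982 0.03  ] circ [0.5425 0.1984 0.03  ] zmed 0.0338
blue [100.5 208.1] [100.3 207.9] 11.1 370 cent [0.5174 0.3688 0.03  ] circ [0.518  0.3693 0.03  ] zmed 0.0339
redpan [365.3 171.9] [365.5 172.4] 10.7 329 cent [ 0.583  -0.2101  0.033 ] circ [ 0.582  -0.2106  0.033 ] zmed 0.0336
grip [370.9 213.6] [371. 214.] 10.0 244 cent [ 0.4866 -0.201   0.085 ] circ [ 0.4857 -0.2011  0.085 ] zmed 0.084
wellc [325.3 172.4] [326.  173.5] 16.6 602 cent [ 0.59  -0.128  0.003] circ [ 0.5875 -0.1294  0.003 ] zmed 0.0037
wella [402.8 177.1] [402.6 177. ] 13.7 529 cent [ 0.5749 -0.3028  0.003 ] circ [ 0.5752 -0.3023  0.003 ] zmed 0.0031
purple1 [261.5 227.9] [261.4 227.9] 14.1 610 cent [0.466  0.0207 0.03  ] circ [0.4662 0.0208 0.03  ] zmed 0.0306
pink [251.3 272.8] [251.2 272.8] 14.2 620 cent [0.3714 0.0448 0.03  ] circ [0.3713 0.045  0.03  ] zmed 0.0306
rim yellow [179.6 194.6] 13.84195613861084 [0.5425 0.1978 0.03  ] [0.543  0.1977 0.03  ]
rim blue [100.7 208.3] 14.337736129760742 [0.5175 0.3686 0.03  ] [0.517  0.3684 0.03  ]
rim redpan [367.5 175.5] 17.33503532409668 [ 0.579  -0.2152  0.03  ] [ 0.5755 -0.2153  0.03  ]
tray ((0.5389518737792969, -0.3504668176174164), (0.03307986631989479, 0.15302865207195282), 87.4283218383789) 386
lock z 0.042872178528883365 1226
(array([  0,   0,   0,   0,   0,   0,   0,   0,   0,   0,   0,  32, 123,
        87,   0,   0,   0,   0,   0,   0,  33, 145,  85,   0,   0,   0,
         0,   0,   0,   0,   0,   0,   0,   0]), array([-0.45, -0.44, -0.43, -0.42, -0.41, -0.4 , -0.39, -0.38, -0.37,
       -0.36, -0.35, -0.34, -0.33, -0.32, -0.31, -0.3 , -0.29, -0.28,
       -0.27, -0.26, -0.25, -0.24, -0.23, -0.22, -0.21, -0.2 , -0.19,
       -0.18, -0.17, -0.16, -0.15, -0.14, -0.13, -0.12, -0.11]))
[0.07568567 0.07437984 0.07182102 0.06632709 0.06630976] [ 0.30943191 -0.05921773  0.0024773 ]
```

View pics/crop0.png

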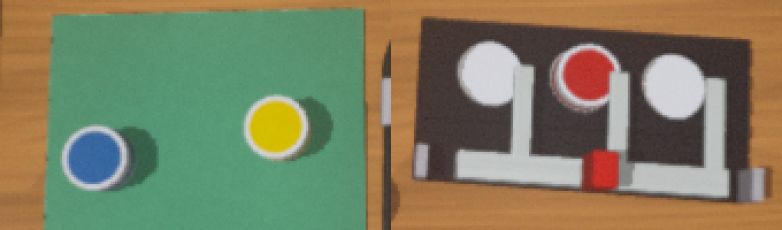

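```bash
python3 - <<'E'
from h import *
for nm,zs in(('top0.png',0),('scene0.png',0)):
    c=load(nm);P=cloud(c);hsv=cv2.cvtColor(c['frame'],cv2.COLOR_RGB2HSV);V=hsv[:,:,2]
    box=(P[:,:,0]>.43)&(P[:,:,0]<.66)&(P[:,:,1]>-.41)&(P[:,:,1]<.0)
    m=box&(P[:,:,2]>.011)&(P[:,:,2]<.021)&(V<90)
    m=cv2.morphologyEx(m.astype(np.uint8),cv2.MORPH_OPEN,np.ones((2,2)))>0
    q=P[m];rc=cv2.minAreaRect(q[:,:2].astype(np.float32));print(nm,rc,m.sum(),'z',np.median(q[:,2]))
    bp=cv2.boxPoints(rc);print(bp.round(4).tolist())
    # robust: pixel edges -> far long edge (max x) line fit on plane .016
    cs,_=cv2.findContours(m.astype(np.uint8),0,1);ct=np.vstack(cs)[:,0,:].astype(float);e=onplane(c,ct,.016)[:,:2]
    hull=cv2.convexHull(e.astype(np.float32));print('hullrect',cv2.minAreaRect(hull))
    # far edge
    pts=[]
    for y in np.arange(-.34,-.08,.005):
        s=e[abs(e[:,1]-y)<.0025]
        if len(s):pts.append(s[np.argmax(s[:,0])])
    pts=np.array(pts);p=np.polyfit(pts[:,1],pts[:,0],1)
    for _ in range(3):
        k=abs(np.polyval(p,pts[:,1])-pts[:,0])<.003;p=np.polyfit(pts[k,1],pts[k,0],1)
    print('far edge slope',p,k.sum(),len(pts))
    L=box&(P[:,:,2]>.039)&(P[:,:,2]<.047);q=P[L];print('lock n',len(q));
    # finger centres at x about .56
    s=q[(q[:,0]>.53)&(q[:,0]<.57)]
    for lo,hi in((-.4,-.28),(-.28,-.19),(-.19,-.08)):
        t=s[(s[:,1]>lo)&(s[:,1]<hi)]
        if len(t):print(' finger',t[:,:2].mean(0).round(4),(t[:,1].min()).round(4),t[:,1].max().round(4),len(t))
    hp=P[box&(P[:,:,2]>.08)&(P[:,:,2]<.09)];print('grip top',hp.mean(0).round(4),hp.min(0).round(4),hp.max(0).round(4))
    for n,yx in(('y',(.5425,.198)),('b',(.5175,.3688))):
        k=(np.hypot(P[:,:,0]-yx[0],P[:,:,1]-yx[1])<.045)&(P[:,:,2]>.028);t=P[k];print(n,cv2.minEnclosingCircle(t[:,:2].astype(np.float32)),t[:,:2].mean(0).round(4),np.median(t[:,2]).round(4))
    hh=P[(np.hypot(P[:,:,0]-.583,P[:,:,1]+.211)<.05)&(P[:,:,2]>.029)&(P[:,:,2]<.0365)];print('red',cv2.minEnclosingCircle(hh[:,:2].astype(np.float32)),np.median(hh[:,2]))
E
```

```text
top0.png ((0.5162663459777832, -0.17507179081439972), (0.39881765842437744, 0.2343745231628418), 85.01433563232422) 5011 z 0.015975781301273972
[[0.3822000026702881, -0.3634999990463257], [0.6157000064849854, -0.383899986743927], [0.6503000259399414, 0.013399999588727951], [0.41690000891685486, 0.033799998462200165]]
hullrect ((0.5499813556671143, -0.20930378139019012), (0.31949517130851746, 0.15831904113292694), 84.61418914794922)
far edge slope [0.09515915 0.64801785] 52 52
lock n 2306
 finger [ 0.5499 -0.3232] -0.3332 -0.3126 161
 finger [ 0.5494 -0.2333] -0.2429 -0.2229 152
 finger [ 0.5506 -0.1435] -0.1544 -0.1332 152
grip top [ 0.4881 -0.2047  0.0844] [ 0.4714 -0.2172  0.0801] [ 0.5043 -0.1923  0.0879]
y ((0.5424160361289978, 0.1973174810409546), 0.030030719935894012) [0.5422 0.1969] 0.0335
b ((0.5182236433029175, 0.3671931028366089), 0.03139283508062363) [0.5173 0.3663] 0.0336
red ((0.5829370021820068, -0.21076589822769165), 0.030448807403445244) 0.033403714660995454
scene0.png ((0.7751367688179016, 0.01124340295791626), (0.9181193113327026, 0.3162481188774109), 44.62310791015
[... 168 characters left out ...]
8000230789185, 0.44620001316070557]]
hullrect ((0.5589316487312317, -0.19910934567451477), (0.3208520710468292, 0.1615830659866333), 84.4862289428711)
far edge slope [0.09829912 0.65673263] 52 52
lock n 1202
 finger [ 0.5499 -0.3206] -0.3334 -0.3095 77
 finger [ 0.5502 -0.2299] -0.2417 -0.2189 86
 finger [ 0.5499 -0.1407] -0.1526 -0.1305 87
grip top [ 0.4905 -0.2015  0.0844] [ 0.4723 -0.2129  0.0804] [ 0.5045 -0.1911  0.0886]
y ((0.5427699089050293, 0.20161868631839752), 0.03132067620754242) [0.5453 0.2013] 0.0331
b ((0.5186614394187927, 0.36985883116722107), 0.03197719156742096) [0.5201 0.37  ] 0.0345
red ((0.5837568640708923, -0.20588313043117523), 0.031384117901325226) 0.03309720732827576
```

The crop shows two white-rimmed pans on the green mat, blue at left and yellow at right. On the palette the red pan is in the middle well and the lock is about halfway along. The fits put the palette origin near (0.580, -0.211), yaw -5.4°, with the grip near (0.489, -0.203). I'll rotate the tool and move above the grip.

```bash
cat > d.py <<'E'
import sys,numpy as np
from bench import r
from scipy.spatial.transform import Rotation as Q
# python3 d.py x y z [yaw]: remaining move in tool axes, units of 40 mm / 6 deg
o=r.observe();t=np.array(list(map(float,sys.argv[1:4])));R=Q.from_euler('xyz',o['eef_rot'])
print('t',round(o['clock'],2),'pos',np.round(o['tool_pos'],4),'rot',np.round(o['eef_rot'],4),'d units',(R.inv().apply(t-o['tool_pos'])/.04).round(3))
if len(sys.argv)>4:
    w=Q.from_euler('xyz',[np.pi,0,float(sys.argv[4])]);print('turn',np.degrees((R.inv()*w).as_rotvec()).round(2)/6)
    print('d units in final yaw',(w.inv().apply(t-o['tool_pos'])/.04).round(3))
print('q',np.round(o['joints'],2))
E
python3 -m inch '[{"rz":0.86,"jaw":1},{"rz":0.86,"jaw":1},{"rz":0.86,"jaw":1},{"rz":0.86,"jaw":1},{"rz":0.86,"jaw":1},{"x":0.45,"y":-0.88,"jaw":1},{"x":0.45,"y":-0.88,"jaw":1},{"x":0.45,"y":-0.88,"jaw":1},{"x":0.45,"y":-0.88,"jaw":1},{"x":0.45,"y":-0.88,"jaw":1}]'
python3 d.py 0.489 -0.203 0.14 -0.094
```

```text
t 0.1 pos [ 0.2268 -0.6085  0.2047] rot [-3.1399  0.      0.3568] d units [ 9.682 -7.208  1.628]
turn [-1.50000000e-02  3.33333333e-03  4.30500000e+00]
d units in final yaw [  5.573 -10.708   1.616]
q [ 1.15  0.63  0.04  1.52 -0.03  1.   -0.02]schema error: expected keys jaw, x, y, z, rx, ry, rz
```

```bash

python3 -m inch '[{"jaw":1,"x":0,"y":0,"z":0,"rx":0,"ry":0,"rz":0.86},{"jaw":1,"x":0,"y":0,"z":0,"rx":0,"ry":0,"rz":0.86},{"jaw":1,"x":0,"y":0,"z":0,"rx":0,"ry":0,"rz":0.86},{"jaw":1,"x":0,"y":0,"z":0,"rx":0,"ry":0,"rz":0.86},{"jaw":1,"x":0,"y":0,"z":0,"rx":0,"ry":0,"rz":0.86},{"jaw":1,"x":0.45,"y":-0.88,"z":0,"rx":0,"ry":0,"rz":0},{"jaw":1,"x":0.45,"y":-0.88,"z":0,"rx":0,"ry":0,"rz":0},{"jaw":1,"x":0.45,"y":-0.88,"z":0,"rx":0,"ry":0,"rz":0},{"jaw":1,"x":0.45,"y":-0.88,"z":0,"rx":0,"ry":0,"rz":0},{"jaw":1,"x":0.45,"y":-0.88,"z":0,"rx":0,"ry":0,"rz":0}]'
python3 d.py 0.489 -0.203 0.14 -0.094
```

```text
clock: 0.93
tool_pos: [0.3315, -0.4418, 0.205]
eef_rot: [3.141, 0.002, -0.098]
wrist_force: [1.8, 0.9, -0.4]
grip_width: 0.999
gripper_force: 0.0
t 0.93 pos [ 0.3315 -0.4418  0.205 ] rot [ 3.1413e+00  1.6000e-03 -9.8200e-02] d units [ 3.337 -6.329  1.619]
turn [ 0.00166667  0.015      -0.04      ]
d units in final yaw [ 3.361 -6.314  1.626]
q [ 0.76  0.49  0.17  1.8  -0.1   0.86 -0.69]
```

```bash

python3 -m inch '[{"jaw":1,"x":0.42,"y":-0.79,"z":0,"rx":0,"ry":0,"rz":0},{"jaw":1,"x":0.42,"y":-0.79,"z":0,"rx":0,"ry":0,"rz":0},{"jaw":1,"x":0.42,"y":-0.79,"z":0,"rx":0,"ry":0,"rz":0},{"jaw":1,"x":0.42,"y":-0.79,"z":0,"rx":0,"ry":0,"rz":0},{"jaw":1,"x":0.42,"y":-0.79,"z":0,"rx":0,"ry":0,"rz":0},{"jaw":1,"x":0.42,"y":-0.79,"z":0.4,"rx":0,"ry":0,"rz":0},{"jaw":1,"x":0.42,"y":-0.79,"z":0.4,"rx":0,"ry":0,"rz":0},{"jaw":1,"x":0.42,"y":-0.79,"z":0.4,"rx":0,"ry":0,"rz":0},{"jaw":1,"x":0,"y":0,"z":0.4,"rx":0,"ry":0,"rz":0},{"jaw":1,"x":0,"y":0,"z":0,"rx":0,"ry":0,"rz":0}]'
python3 d.py 0.489 -0.203 0.058 -0.094
python3 - <<'E'
from h import *
c=snap('wrist','w1.png');print(c['xyz'],c['rotation'],c['camera_matrix'][0,0],c['k1'])
E
```

```text
clock: 1.77
tool_pos: [0.4896, -0.1995, 0.1386]
eef_rot: [-3.139, 0.005, -0.088]
wrist_force: [-0.8, 0.0, 0.5]
grip_width: 0.999
gripper_force: 0.0
t 1.77 pos [ 0.4896 -0.1995  0.1386] rot [-3.1392  0.0055 -0.0881] d units [0.003 0.094 2.014]
turn [-0.02333333  0.05166667  0.055     ]
d units in final yaw [-0.008  0.089  2.015]
q [ 0.24  0.55  0.13  1.92 -0.11  0.68 -1.21]
[ 0.56309616 -0.20677307  0.3174467 ] [-0.25840088  0.00343865 -1.65940813] 334.37949588093454 -0.06819514727269717
```

View pics/w1.png

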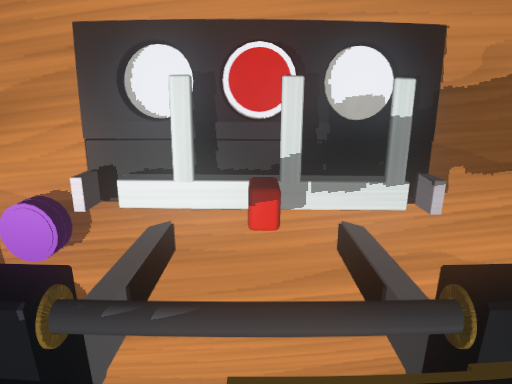

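The wrist view shows the grip at (264,190) between the open fingers. The red pan is at (260,80), the well floors at (158,80) and (360,82), and the palette's far corners at (75,22) and (446,26).

```bash
python3 - <<'E'
from h import *
c=load('w1.png');P=cloud(c);hsv=cv2.cvtColor(c['frame'],cv2.COLOR_RGB2HSV);H,S,V=[hsv[:,:,i].astype(int) for i in range(3)]
# far edge: first row (downward) where wood->dark, per column; side edges per row
f=np.array([[u,next(v for v in range(384) if S[v,u]<90 )] for u in range(95,430,5)],float)
e=onplane(c,f,.016)[:,:2];p=np.polyfit(e[:,1],e[:,0],1)
for _ in range(3):
    k=abs(np.polyval(p,e[:,1])-e[:,0])<.002;p=np.polyfit(e[k,1],e[k,0],1)
yaw=-np.arctan(p[0]);print('far',p,k.sum(),'yaw',yaw)
l=[];q=[]
for v in range(40,130,5):
    d=np.where((S[v]<90))[0];d=d[(d>50)&(d<470)];l.append((d.min(),v));q.append((d.max(),v))
X=np.array([np.cos(yaw),np.sin(yaw)]);Y=np.array([-X[1],X[0]])
L=np.median(onplane(c,l,.016)[:,:2]@Y);Rr=np.median(onplane(c,q,.016)[:,:2]@Y);print('side y',L,Rr,'width',L-Rr)
fx=np.median(e[k]@X)
o=(fx-.050)*X+(L+Rr)/2*Y;print('origin',o)
def blob(m,near,rad):
    m=m.astype(np.uint8);yy,xx=np.mgrid[:384,:512];m[(xx-near[0])**2+(yy-near[1])**2>rad**2]=0
    n,lb,st,ce=cv2.connectedComponentsWithStats(m);return lb==1+np.argmax(st[1:,4])
loc=lambda w:np.c_[(w[:,:2]-o)@X,(w[:,:2]-o)@Y]
k=blob((((H<8)|(H>172))&(S>120)),(260,80),45);print('red pan disc depth z',np.median(P[k][:,2]))
ct=cv2.findContours(k.astype(np.uint8),0,1)[0][0][:,0].astype(float);print('red circ local',cv2.minEnclosingCircle(loc(onplane(c,ct,.033)).astype(np.float32)))
for n,near in(('c',(158,80)),('a',(360,82))):
    k=blob((S<60)&(V>90)&(P[:,:,2]<.012),near,42);w=loc(P[k]);print(n,'floor ranges',w.min(0).round(4),w.max(0).round(4),np.median(P[k][:,2]))
g=P[(P[:,:,2]>.08)&(P[:,:,2]<.09)&(((H<8)|(H>172))&(S>120))];w=loc(g);print('grip',w.min(0),w.max(0),w.mean(0),g.mean(0))
for x0 in[-.04]:
    m=(P[:,:,2]>.039)&(P[:,:,2]<.047);t=loc(P[m]);t=t[(abs(t[:,0]-x0)<.02)];
    for a,b in((-.15,-.07),(-.07,.03),(.03,.1)):
        s=t[(t[:,1]>a)&(t[:,1]<b)][:,1];print('finger',s.min(),s.max(),s.mean())
E
```

```text
far [0.09693351 0.65273282] 67 yaw -0.09663160932286273
side y 0.006502505526973016 -0.3116502313137124 width 0.3181527368406854
origin [ 0.58213197 -0.20971708]
red pan disc depth z 0.033723462609801635
red circ local ((0.0007115863263607025, -0.0006695804186165333), 0.0254232008010149)
c floor ranges [-0.0317  0.0594] [0.0333 0.1226] 0.0034338128489717346
a floor ranges [-0.0312 -0.1225] [ 0.0338 -0.0591] 0.0032214879345641434
grip [-0.11095222 -0.01639567] [-0.0766603   0.00702131] [-0.09279918 -0.00463592] [ 0.48931844 -0.20537799  0.08446506]
finger -0.12604915914487724 -0.10743716112588549 -0.11602951690480429
finger -0.03619087536816437 -0.0179358097293636 -0.026821094190638283
finger 0.053048948779126456 0.07194272967445754 0.06219049077088474
```

```bash
python3 d.py 0.488 -0.205 0.060 -0.0966
python3 -m inch '[{"jaw":1,"x":-0.02,"y":0.14,"z":0.5,"rx":0,"ry":0,"rz":0.08},{"jaw":1,"x":0,"y":0,"z":0.5,"rx":0,"ry":0,"rz":0},{"jaw":1,"x":0,"y":0,"z":0.5,"rx":0,"ry":0,"rz":0},{"jaw":1,"x":0,"y":0,"z":0.47,"rx":0,"ry":0,"rz":0},{"jaw":-1,"x":0,"y":0,"z":0,"rx":0,"ry":0,"rz":0},{"jaw":-1,"x":0,"y":0,"z":0,"rx":0,"ry":0,"rz":0},{"jaw":-1,"x":0,"y":0,"z":0,"rx":0,"ry":0,"rz":0},{"jaw":-1,"x":0,"y":0,"z":0,"rx":0,"ry":0,"rz":0},{"jaw":-1,"x":0,"y":0,"z":0,"rx":0,"ry":0,"rz":0},{"jaw":-1,"x":0,"y":0,"z":0,"rx":0,"ry":0,"rz":0}]'
python3 d.py 0.488 -0.205 0.060 -0.0966
```

```text
t 1.82 pos [ 0.4893 -0.202   0.14  ] rot [-3.1409  0.0041 -0.0917] d units [-0.017  0.079  2.001]
turn [-0.00666667  0.04        0.04666667]
d units in final yaw [-0.025  0.077  2.001]
q [ 0.25  0.55  0.14  1.92 -0.11  0.68 -1.21]
clock: 2.65
tool_pos: [0.4898, -0.2089, 0.0637]
eef_rot: [3.141, -0.002, -0.102]
wrist_force: [0.8, -0.9, -0.2]
grip_width: 0.613
gripper_force: 0.0
t 2.65 pos [ 0.4898 -0.2089  0.0637] rot [ 3.1411e+00 -1.7000e-03 -1.0200e-01] d units [-0.054 -0.093  0.092]
turn [ 0.005      -0.01666667 -0.05166667]
d units in final yaw [-0.053 -0.093  0.092]
q [ 0.28  0.67  0.11  1.97 -0.14  0.5  -1.19]
```

```bash

python3 -m inch '[{"jaw":-1,"x":0,"y":-0.08,"z":0.05,"rx":0,"ry":0,"rz":0},{"jaw":-1,"x":0,"y":0,"z":0,"rx":0,"ry":0,"rz":0},{"jaw":-1,"x":0,"y":0,"z":0,"rx":0,"ry":0,"rz":0},{"jaw":-1,"x":0,"y":0,"z":0,"rx":0,"ry":0,"rz":0},{"jaw":-1,"x":0,"y":0,"z":0,"rx":0,"ry":0,"rz":0},{"jaw":-1,"x":0,"y":0,"z":0,"rx":0,"ry":0,"rz":0},{"jaw":-1,"x":0,"y":0,"z":0,"rx":0,"ry":0,"rz":0},{"jaw":-1,"x":0,"y":0.1,"z":0,"rx":0,"ry":0,"rz":0},{"jaw":-1,"x":0,"y":0.1,"z":0,"rx":0,"ry":0,"rz":0},{"jaw":-1,"x":0,"y":0.1,"z":0,"rx":0,"ry":0,"rz":0}]'
python3 d.py 0.488 -0.205 0.060 -0.0966
```

```text
clock: 3.48
tool_pos: [0.4884, -0.217, 0.0607]
eef_rot: [-3.141, 0.0, -0.101]
wrist_force: [0.4, 2.5, -0.4]
grip_width: 0.255
gripper_force: 30.0
t 3.48 pos [ 0.4884 -0.217   0.0607] rot [-3.1407e+00  1.0000e-04 -1.0120e-01] d units [-0.04  -0.297  0.017]
turn [-0.00833333  0.00166667 -0.04333333]
d units in final yaw [-0.039 -0.297  0.016]
q [ 0.3   0.68  0.1   1.97 -0.14  0.5  -1.17]
```

```bash

python3 -m inch '[{"jaw":-1,"x":0,"y":0.08,"z":0,"rx":0,"ry":0,"rz":0},{"jaw":-1,"x":0,"y":0.08,"z":0,"rx":0,"ry":0,"rz":0},{"jaw":-1,"x":0,"y":0.05,"z":0,"rx":0,"ry":0,"rz":0},{"jaw":-1,"x":0,"y":0.05,"z":0,"rx":0,"ry":0,"rz":0},{"jaw":-1,"x":0,"y":0,"z":0,"rx":0,"ry":0,"rz":0},{"jaw":-1,"x":0,"y":0,"z":0,"rx":0,"ry":0,"rz":0},{"jaw":-1,"x":0,"y":0,"z":0,"rx":0,"ry":0,"rz":0},{"jaw":-1,"x":0,"y":0,"z":0,"rx":0,"ry":0,"rz":0},{"jaw":-1,"x":0,"y":0,"z":0,"rx":0,"ry":0,"rz":0},{"jaw":-1,"x":0,"y":0,"z":0,"rx":0,"ry":0,"rz":0}]'
python3 d.py 0.488 -0.205 0.060 -0.0966
```

```text
clock: 4.32
tool_pos: [0.4878, -0.2234, 0.0606]
eef_rot: [-3.136, 0.001, -0.099]
wrist_force: [1.6, 11.8, 2.9]
grip_width: 0.254
gripper_force: 30.0
t 4.32 pos [ 0.4878 -0.2234  0.0606] rot [-3.1363e+00  1.1000e-03 -9.9200e-02] d units [-0.04  -0.458  0.018]
turn [-0.05   0.01  -0.025]
d units in final yaw [-0.039 -0.458  0.016]
q [ 0.32  0.68  0.1   1.96 -0.14  0.51 -1.16]
```

```bash

python3 -m inch '[{"jaw":1,"x":0,"y":-0.1,"z":0,"rx":0,"ry":0,"rz":0},{"jaw":1,"x":0,"y":0,"z":0,"rx":0,"ry":0,"rz":0},{"jaw":1,"x":0,"y":0,"z":0,"rx":0,"ry":0,"rz":0},{"jaw":1,"x":0,"y":0,"z":0,"rx":0,"ry":0,"rz":0},{"jaw":1,"x":0,"y":0,"z":-0.5,"rx":0,"ry":0,"rz":0},{"jaw":1,"x":0,"y":0,"z":-1,"rx":0,"ry":0,"rz":0},{"jaw":1,"x":0,"y":0,"z":-0.9,"rx":0,"ry":0,"rz":0},{"jaw":1,"x":0,"y":-1,"z":0,"rx":0,"ry":0,"rz":0},{"jaw":1,"x":0,"y":-1,"z":0,"rx":0,"ry":0,"rz":0},{"jaw":1,"x":0,"y":-1,"z":0,"rx":0,"ry":0,"rz":0}]'
python3 d.py 0.47 0.199 0.150 -0.0966
```

```text
clock: 5.15
tool_pos: [0.5003, -0.1048, 0.1577]
eef_rot: [3.141, -0.003, -0.106]
wrist_force: [0.3, 0.2, -0.8]
grip_width: 0.926
gripper_force: 0.0
t 5.15 pos [ 0.5003 -0.1048  0.1577] rot [ 3.1408e+00 -2.6000e-03 -1.0590e-01] d units [-1.557 -7.473  0.182]
turn [ 0.00833333 -0.025      -0.08833333]
d units in final yaw [-1.487 -7.487  0.192]
q [ 0.05  0.5   0.15  1.96 -0.11  0.69 -1.41]
```

```bash

python3 -m inch '[{"jaw":1,"x":-0.18,"y":-0.9,"z":0,"rx":0,"ry":0,"rz":0},{"jaw":1,"x":-0.18,"y":-0.9,"z":0,"rx":0,"ry":0,"rz":0},{"jaw":1,"x":-0.18,"y":-0.9,"z":0,"rx":0,"ry":0,"rz":0},{"jaw":1,"x":-0.18,"y":-0.9,"z":0,"rx":0,"ry":0,"rz":0},{"jaw":1,"x":-0.18,"y":-0.9,"z":0,"rx":0,"ry":0,"rz":0},{"jaw":1,"x":-0.18,"y":-0.9,"z":0,"rx":0,"ry":0,"rz":0},{"jaw":1,"x":-0.18,"y":-0.9,"z":0,"rx":0,"ry":0,"rz":0},{"jaw":1,"x":-0.18,"y":-0.9,"z":0,"rx":0,"ry":0,"rz":0},{"jaw":1,"x":0,"y":0,"z":0,"rx":0,"ry":0,"rz":0},{"jaw":1,"x":0,"y":0,"z":0,"rx":0,"ry":0,"rz":0}]'
python3 - <<'E'
from h import *
snap('top','top1.png');c=snap('wrist','w2.png');f=c['frame']
hsv=cv2.cvtColor(f,cv2.COLOR_RGB2HSV);H,S,V=[hsv[:,:,i].astype(int) for i in range(3)];P=cloud(c)
for n,m in(('yellow',(H>18)&(H<35)&(S>150)),('blue',(H>100)&(H<125)&(S>120))):
    m=(m&(P[:,:,2]>.027)&(P[:,:,2]<.04)).astype(np.uint8)
    nn,l,st,ce=cv2.connectedComponentsWithStats(m);i=1+np.argmax(st[1:,4]);k=(l==i)
    ct=cv2.findContours(k.astype(np.uint8),0,1)[0][0][:,0].astype(float)
    print(n,ce[i],st[i],cv2.minEnclosingCircle(onplane(c,ct,.033)[:,:2].astype(np.float32)),np.median(P[k][:,2]))
g=P[(H>60)&(H<90)&(S>80)];print('mat z',np.median(g[:,2]))
c=load('top1.png');P=cloud(c);o=np.array([.5826,-.2098]);a=-.0966;X=np.array([np.cos(a),np.sin(a)]);Y=np.array([-X[1],X[0]])
m=(P[:,:,2]>.039)&(P[:,:,2]<.047);w=P[m][:,:2]-o;t=w@Y;t=t[abs(w@X+.04)<.02]
for b in(-.135,-.045,.045):
    s=t[abs(t-b)<.03];print('finger at',s.mean(),len(s))
E
python3 d.py 0.5427 0.199 0.06 1.474
```

```text
clock: 5.98
tool_pos: [0.4717, 0.1898, 0.1566]
eef_rot: [-3.141, -0.0, -0.098]
wrist_force: [-0.7, -0.4, -0.9]
grip_width: 0.998
gripper_force: 0.0
yellow [235.52513534 110.36465584] [ 208   82   56   58 2586] ((0.5425951480865479, 0.19833499193191528), 0.025276746600866318) 0.03368477556515395
blue [ 58.51031895 158.69324578] [  33  132   52   54 2132] ((0.517561137676239, 0.3685818314552307), 0.025395041331648827) 0.03388964364694333
mat z 0.0031036471543228195
finger at -0.13470794505456918 179
finger at -0.04434537299188962 148
finger at 0.0448612273655973 159
t 6.08 pos [0.4722 0.1864 0.1566] rot [ 3.1403e+00 -3.0000e-04 -1.0350e-01] d units [ 1.72  -0.499  2.416]
turn [ 1.16666667e-02  6.66666667e-03 -1.50650000e+01]
d units in final yaw [0.484 1.724 2.416]
q [-0.55  0.5   0.17  1.97 -0.12  0.69 -1.98]
```

View pics/w2.png

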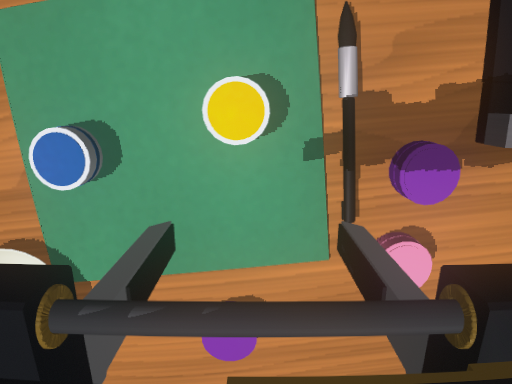

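The wrist view shows the yellow pan at (236,110) and the blue pan at (59,158) on the mat. The brush is at (348,120), well clear. In the top view the lock fingers are at their open positions.

```bash

python3 -m inch '[{"jaw":1,"x":0.86,"y":-0.24,"z":0,"rx":0,"ry":0,"rz":0},{"jaw":1,"x":0.86,"y":-0.24,"z":0,"rx":0,"ry":0,"rz":0},{"jaw":1,"x":0,"y":0,"z":0,"rx":0,"ry":0,"rz":-1},{"jaw":1,"x":0,"y":0,"z":0,"rx":0,"ry":0,"rz":-1},{"jaw":1,"x":0,"y":0,"z":0,"rx":0,"ry":0,"rz":-1},{"jaw":1,"x":0,"y":0,"z":0,"rx":0,"ry":0,"rz":-1},{"jaw":1,"x":0,"y":0,"z":0,"rx":0,"ry":0,"rz":-1},{"jaw":1,"x":0,"y":0,"z":0,"rx":0,"ry":0,"rz":-1},{"jaw":1,"x":0,"y":0,"z":0,"rx":0,"ry":0,"rz":-1},{"jaw":1,"x":0,"y":0,"z":0,"rx":0,"ry":0,"rz":-1}]'
python3 -m inch '[{"jaw":1,"x":0,"y":0,"z":0.3,"rx":0,"ry":0,"rz":-1},{"jaw":1,"x":0,"y":0,"z":0.3,"rx":0,"ry":0,"rz":-1},{"jaw":1,"x":0,"y":0,"z":0.3,"rx":0,"ry":0,"rz":-1},{"jaw":1,"x":0,"y":0,"z":0.3,"rx":0,"ry":0,"rz":-1},{"jaw":1,"x":0,"y":0,"z":0.3,"rx":0,"ry":0,"rz":-1},{"jaw":1,"x":0,"y":0,"z":0.3,"rx":0,"ry":0,"rz":-1},{"jaw":1,"x":0,"y":0,"z":0.3,"rx":0,"ry":0,"rz":-1},{"jaw":1,"x":0,"y":0,"z":0,"rx":0,"ry":0,"rz":0},{"jaw":1,"x":0,"y":0,"z":0,"rx":0,"ry":0,"rz":0},{"jaw":1,"x":0,"y":0,"z":0,"rx":0,"ry":0,"rz":0}]'
python3 d.py 0.5426 0.1985 0.0205 1.474
```

```text
clock: 6.92
tool_pos: [0.5429, 0.1969, 0.1566]
eef_rot: [3.14, 0.001, 0.737]
wrist_force: [-0.5, -0.1, -0.1]
grip_width: 1.003
gripper_force: 0.0
clock: 7.75
tool_pos: [0.543, 0.1987, 0.0732]
eef_rot: [3.141, 0.0, 1.464]
wrist_force: [0.4, -0.1, 0.1]
grip_width: 0.998
gripper_force: 0.0
t 7.75 pos [0.543  0.1987 0.0732] rot [3.1407e+00 3.0000e-04 1.4641e+00] d units [-0.006 -0.012  1.318]
turn [ 0.00833333  0.00333333 -0.095     ]
d units in final yaw [-0.006 -0.01   1.318]
q [-0.24  0.71 -0.25  1.83  0.28  0.63 -0.77]
```

```bash

python3 -m inch '[{"jaw":1,"x":0,"y":-0.01,"z":0.5,"rx":0,"ry":0,"rz":-0.1},{"jaw":1,"x":0,"y":0,"z":0.5,"rx":0,"ry":0,"rz":0},{"jaw":1,"x":0,"y":0,"z":0.31,"rx":0,"ry":0,"rz":0},{"jaw":-1,"x":0,"y":0,"z":0,"rx":0,"ry":0,"rz":0},{"jaw":-1,"x":0,"y":0,"z":0,"rx":0,"ry":0,"rz":0},{"jaw":-1,"x":0,"y":0,"z":0,"rx":0,"ry":0,"rz":0},{"jaw":-1,"x":0,"y":0,"z":0,"rx":0,"ry":0,"rz":0},{"jaw":-1,"x":0,"y":0,"z":0,"rx":0,"ry":0,"rz":0},{"jaw":-1,"x":0,"y":0,"z":0,"rx":0,"ry":0,"rz":0},{"jaw":-1,"x":0,"y":0,"z":0,"rx":0,"ry":0,"rz":0}]'
python3 -m inch '[{"jaw":-1,"x":0,"y":0,"z":0,"rx":0,"ry":0,"rz":0},{"jaw":-1,"x":0,"y":0,"z":0,"rx":0,"ry":0,"rz":0},{"jaw":-1,"x":0,"y":0,"z":-0.5,"rx":0,"ry":0,"rz":0},{"jaw":-1,"x":0,"y":0,"z":-1,"rx":0,"ry":0,"rz":0},{"jaw":-1,"x":0,"y":0,"z":-1,"rx":0,"ry":0,"rz":0},{"jaw":-1,"x":0,"y":0,"z":0,"rx":0,"ry":0,"rz":0},{"jaw":-1,"x":0,"y":0,"z":0,"rx":0,"ry":0,"rz":0},{"jaw":-1,"x":0,"y":0,"z":0,"rx":0,"ry":0,"rz":0},{"jaw":-1,"x":0,"y":0,"z":0,"rx":0,"ry":0,"rz":0},{"jaw":-1,"x":0,"y":0,"z":0,"rx":0,"ry":0,"rz":0}]'
python3 - <<'E'
from h import *
a=-.0966;X=np.array([np.cos(a),np.sin(a)]);Y=np.array([-X[1],X[0]]);o=np.array([.5826,-.2098])
print('well_a',o-.0905*Y,'well_c',o+.0905*Y)
E
python3 d.py 0.5913 -0.1197 0.12 1.474
```

```text
clock: 8.58
tool_pos: [0.5425, 0.2004, 0.0211]
eef_rot: [3.14, -0.001, 1.479]
wrist_force: [0.0, 0.4, 4.4]
grip_width: 0.633
gripper_force: 30.0
clock: 9.42
tool_pos: [0.5407, 0.1996, 0.1186]
eef_rot: [-3.139, 0.002, 1.479]
wrist_force: [0.2, -0.4, -0.5]
grip_width: 0.629
gripper_force: 30.0
well_a [ 0.57387129 -0.29987808] well_c [ 0.59132871 -0.11972192]
t 9.42 pos [0.5407 0.1996 0.1186] rot [-3.1387e+00  1.5000e-03  1.4795e+00] d units [-7.834  1.989 -0.029]
turn [-0.02833333  0.015       0.05166667]
d units in final yaw [-7.823  2.032 -0.035]
q [-0.22  0.65 -0.29  1.8   0.26  0.73 -0.74]
```

```bash

python3 -m inch '[{"jaw":-1,"x":-0.5,"y":0.12,"z":0,"rx":0,"ry":0,"rz":0},{"jaw":-1,"x":-0.9,"y":0.23,"z":0,"rx":0,"ry":0,"rz":0},{"jaw":-1,"x":-0.9,"y":0.23,"z":0,"rx":0,"ry":0,"rz":0},{"jaw":-1,"x":-0.9,"y":0.23,"z":0,"rx":0,"ry":0,"rz":0},{"jaw":-1,"x":-0.9,"y":0.23,"z":0,"rx":0,"ry":0,"rz":0},{"jaw":-1,"x":-0.9,"y":0.23,"z":0,"rx":0,"ry":0,"rz":0},{"jaw":-1,"x":-0.9,"y":0.23,"z":0,"rx":0,"ry":0,"rz":0},{"jaw":-1,"x":-0.9,"y":0.23,"z":0,"rx":0,"ry":0,"rz":0},{"jaw":-1,"x":-0.9,"y":0.23,"z":0,"rx":0,"ry":0,"rz":0},{"jaw":-1,"x":-0.1,"y":0.05,"z":0,"rx":0,"ry":0,"rz":0}]'
python3 d.py 0.5913 -0.1197 0.055 1.474
```

```text
clock: 10.25
tool_pos: [0.5925, -0.1281, 0.1184]
eef_rot: [-3.14, 0.006, 1.469]
wrist_force: [-0.3, -0.4, -0.5]
grip_width: 0.631
gripper_force: 30.0
t 10.25 pos [ 0.5925 -0.1281  0.1184] rot [-3.1397  0.0058  1.469 ] d units [ 0.216 -0.047  1.585]
turn [-0.01833333  0.055      -0.04833333]
d units in final yaw [ 0.207 -0.049  1.586]
q [ 0.36  0.69 -0.31  1.72  0.29  0.78 -0.2 ]
```

```bash

python3 -m inch '[{"jaw":-1,"x":0.1,"y":0,"z":0.3,"rx":0,"ry":0,"rz":0},{"jaw":-1,"x":0,"y":0,"z":0.4,"rx":0,"ry":0,"rz":0},{"jaw":-1,"x":0,"y":0,"z":0.4,"rx":0,"ry":0,"rz":0},{"jaw":-1,"x":0,"y":0,"z":0.2,"rx":0,"ry":0,"rz":0},{"jaw":-1,"x":0,"y":0,"z":0.1,"rx":0,"ry":0,"rz":0},{"jaw":-1,"x":0,"y":0,"z":0,"rx":0,"ry":0,"rz":0},{"jaw":-1,"x":0,"y":0,"z":0,"rx":0,"ry":0,"rz":0},{"jaw":-1,"x":0,"y":0,"z":0,"rx":0,"ry":0,"rz":0},{"jaw":-1,"x":0,"y":0,"z":0,"rx":0,"ry":0,"rz":0},{"jaw":-1,"x":0,"y":0,"z":0,"rx":0,"ry":0,"rz":0}]'
python3 d.py 0.5913 -0.1197 0.022 1.474
python3 - <<'E'
from h import *
c=snap('wrist','w3.png');P=cloud(c);hsv=cv2.cvtColor(c['frame'],cv2.COLOR_RGB2HSV);H,S,V=[hsv[:,:,i].astype(int) for i in range(3)]
m=((H>18)&(H<35)&(S>150)).astype(np.uint8);n,l,st,ce=cv2.connectedComponentsWithStats(m);i=1+np.argmax(st[1:,4]);k=l==i
z=np.median(P[k][:,2]);ct=cv2.findContours(k.astype(np.uint8),0,1)[0][0][:,0].astype(float)
print(st[i],z,cv2.minEnclosingCircle(onplane(c,ct,z)[:,:2].astype(np.float32)),r.observe()['tool_pos'])
E
```

```text
clock: 11.08
tool_pos: [0.5943, -0.1139, 0.065]
eef_rot: [3.14, 0.0, 1.479]
wrist_force: [1.0, 0.0, -1.5]
grip_width: 0.63
gripper_force: 30.0
t 11.08 pos [ 0.5943 -0.1139  0.065 ] rot [3.1403e+00 1.0000e-04 1.4793e+00] d units [-0.15  -0.063  1.075]
turn [0.01333333 0.00166667 0.05      ]
d units in final yaw [-0.151 -0.061  1.075]
q [ 0.32  0.76 -0.29  1.76  0.32  0.67 -0.24]
[ 210  204   93   87 6332] 0.07750474568306594 ((0.594274640083313, -0.11603555083274841), 0.025377588346600533) [ 0.59421994 -0.11399798  0.06495096]
```

View pics/w3.png

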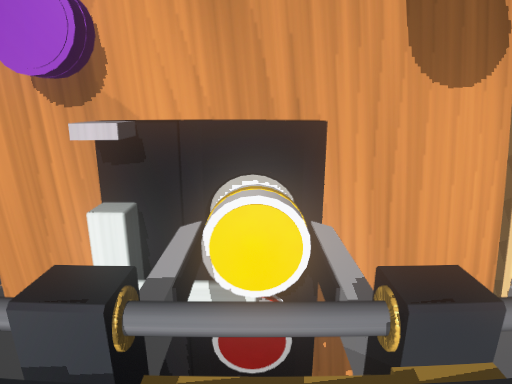

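```bash

python3 -m inch '[{"jaw":-1,"x":-0.1,"y":-0.065,"z":0,"rx":0,"ry":0,"rz":0.05},{"jaw":-1,"x":0,"y":0,"z":0.25,"rx":0,"ry":0,"rz":0},{"jaw":-1,"x":0,"y":0,"z":0.25,"rx":0,"ry":0,"rz":0},{"jaw":-1,"x":0,"y":0,"z":0,"rx":0,"ry":0,"rz":0},{"jaw":-1,"x":0,"y":0,"z":0,"rx":0,"ry":0,"rz":0},{"jaw":-1,"x":0,"y":0,"z":0,"rx":0,"ry":0,"rz":0},{"jaw":-1,"x":0,"y":0,"z":0,"rx":0,"ry":0,"rz":0},{"jaw":-1,"x":0,"y":0,"z":0,"rx":0,"ry":0,"rz":0},{"jaw":-1,"x":0,"y":0,"z":0,"rx":0,"ry":0,"rz":0},{"jaw":-1,"x":0,"y":0,"z":0,"rx":0,"ry":0,"rz":0}]'
python3 d.py 0.5913 -0.1177 0.022 1.474
```

```text
clock: 11.97
tool_pos: [0.5911, -0.1176, 0.0445]
eef_rot: [3.141, 0.0, 1.474]
wrist_force: [0.5, -0.5, -0.6]
grip_width: 0.63
gripper_force: 30.0
t 11.97 pos [ 0.5911 -0.1176  0.0445] rot [3.1411 0.     1.4742] d units [-0.002  0.006  0.563]
turn [0.005      0.         0.00166667]
d units in final yaw [-0.002  0.006  0.563]
q [ 0.32  0.78 -0.28  1.78  0.33  0.63 -0.25]
```

Aligned. I'll lower it gently and hold, without opening yet.

```bash

python3 -m inch '[{"jaw":-1,"x":0,"y":0,"z":0.12,"rx":0,"ry":0,"rz":0},{"jaw":-1,"x":0,"y":0,"z":0.12,"rx":0,"ry":0,"rz":0},{"jaw":-1,"x":0,"y":0,"z":0.12,"rx":0,"ry":0,"rz":0},{"jaw":-1,"x":0,"y":0,"z":0.12,"rx":0,"ry":0,"rz":0},{"jaw":-1,"x":0,"y":0,"z":0.1,"rx":0,"ry":0,"rz":0},{"jaw":-1,"x":0,"y":0,"z":0,"rx":0,"ry":0,"rz":0},{"jaw":-1,"x":0,"y":0,"z":0,"rx":0,"ry":0,"rz":0},{"jaw":-1,"x":0,"y":0,"z":0,"rx":0,"ry":0,"rz":0},{"jaw":-1,"x":0,"y":0,"z":0,"rx":0,"ry":0,"rz":0},{"jaw":-1,"x":0,"y":0,"z":0,"rx":0,"ry":0,"rz":0}]'
python3 d.py 0.5913 -0.1177 0.0205 1.474
```

```text
clock: 12.8
tool_pos: [0.5908, -0.1176, 0.0209]
eef_rot: [-3.142, -0.0, 1.474]
wrist_force: [-0.4, 0.3, -1.0]
grip_width: 0.625
gripper_force: 30.0
t 12.8 pos [ 0.5908 -0.1176  0.0209] rot [-3.1415e+00 -1.0000e-04  1.4742e+00] d units [-0.002  0.012  0.011]
turn [-0.         -0.00166667  0.00166667]
d units in final yaw [-0.002  0.012  0.011]
q [ 0.31  0.82 -0.26  1.78  0.35  0.58 -0.26]
```

```bash

python3 -m inch '[{"jaw":1,"x":0,"y":0,"z":0,"rx":0,"ry":0,"rz":0},{"jaw":1,"x":0,"y":0,"z":0,"rx":0,"ry":0,"rz":0},{"jaw":1,"x":0,"y":0,"z":0,"rx":0,"ry":0,"rz":0},{"jaw":1,"x":0,"y":0,"z":0,"rx":0,"ry":0,"rz":0},{"jaw":1,"x":0,"y":0,"z":-0.4,"rx":0,"ry":0,"rz":0},{"jaw":1,"x":0,"y":0,"z":-0.8,"rx":0,"ry":0,"rz":0},{"jaw":1,"x":0,"y":0,"z":-1,"rx":0,"ry":0,"rz":0},{"jaw":1,"x":0,"y":0,"z":-0.5,"rx":0,"ry":0,"rz":0},{"jaw":1,"x":0.9,"y":-0.13,"z":0,"rx":0,"ry":0,"rz":0},{"jaw":1,"x":0.9,"y":-0.13,"z":0,"rx":0,"ry":0,"rz":0}]'
python3 d.py 0.5176 0.3686 0.12 1.474
```

```text
clock: 13.63
tool_pos: [0.5889, -0.0474, 0.131]
eef_rot: [3.137, 0.001, 1.468]
wrist_force: [0.6, 0.9, -0.7]
grip_width: 0.999
gripper_force: 0.0
t 13.63 pos [ 0.5889 -0.0474  0.131 ] rot [3.1371e+00 1.3000e-03 1.4677e+00] d units [10.161 -2.843  0.251]
turn [ 0.04333333  0.01166667 -0.06      ]
d units in final yaw [10.179 -2.778  0.276]
q [ 0.23  0.65 -0.32  1.76  0.28  0.77 -0.33]
```

```bash

python3 -m inch '[{"jaw":1,"x":0.95,"y":-0.26,"z":0,"rx":0,"ry":0,"rz":0},{"jaw":1,"x":0.95,"y":-0.26,"z":0,"rx":0,"ry":0,"rz":0},{"jaw":1,"x":0.95,"y":-0.26,"z":0,"rx":0,"ry":0,"rz":0},{"jaw":1,"x":0.95,"y":-0.26,"z":0,"rx":0,"ry":0,"rz":0},{"jaw":1,"x":0.95,"y":-0.26,"z":0,"rx":0,"ry":0,"rz":0},{"jaw":1,"x":0.95,"y":-0.26,"z":0,"rx":0,"ry":0,"rz":0},{"jaw":1,"x":0.95,"y":-0.26,"z":0,"rx":0,"ry":0,"rz":0},{"jaw":1,"x":0.95,"y":-0.26,"z":0,"rx":0,"ry":0,"rz":0},{"jaw":1,"x":0.95,"y":-0.26,"z":0,"rx":0,"ry":0,"rz":0},{"jaw":1,"x":0.95,"y":-0.26,"z":0,"rx":0,"ry":0,"rz":0}]'
python3 -m inch '[{"jaw":1,"x":0,"y":0,"z":0.4,"rx":0,"ry":0,"rz":0},{"jaw":1,"x":0,"y":0,"z":0.4,"rx":0,"ry":0,"rz":0},{"jaw":1,"x":0,"y":0,"z":0.4,"rx":0,"ry":0,"rz":0},{"jaw":1,"x":0,"y":0,"z":0.2,"rx":0,"ry":0,"rz":0},{"jaw":1,"x":0,"y":0,"z":0,"rx":0,"ry":0,"rz":0},{"jaw":1,"x":0,"y":0,"z":0,"rx":0,"ry":0,"rz":0},{"jaw":1,"x":0,"y":0,"z":0,"rx":0,"ry":0,"rz":0},{"jaw":1,"x":0,"y":0,"z":0,"rx":0,"ry":0,"rz":0},{"jaw":1,"x":0,"y":0,"z":0,"rx":0,"ry":0,"rz":0},{"jaw":1,"x":0,"y":0,"z":0,"rx":0,"ry":0,"rz":0}]'
python3 d.py 0.5176 0.3686 0.0205 1.474
python3 - <<'E'
from h import *
c=snap('top','top2.png');cv2.imwrite('pics/top2c.png',cv2.resize(c['frame'][130:240,60:450],None,fx=2,fy=2)[:,:,::-1])
P=cloud(c);hsv=cv2.cvtColor(c['frame'],cv2.COLOR_RGB2HSV);H,S=hsv[:,:,0].astype(int),hsv[:,:,1]
yy,xx=np.mgrid[:384,:512];k=(H>18)&(H<35)&(S>150)&(xx>290)&(xx<360)&(yy>140);print('yellow z spread',np.percentile(P[k][:,2],[5,50,95]),P[k].mean(0))
E
```

```text
clock: 14.47
tool_pos: [0.5199, 0.3451, 0.1292]
eef_rot: [3.141, 0.0, 1.474]
wrist_force: [0.1, -0.2, -0.3]
grip_width: 1.001
gripper_force: 0.0
clock: 15.3
tool_pos: [0.521, 0.3435, 0.0738]
eef_rot: [3.141, -0.001, 1.474]
wrist_force: [0.6, -0.1, -0.4]
grip_width: 1.001
gripper_force: 0.0
t 15.3 pos [0.521  0.3435 0.0738] rot [ 3.1407e+00 -8.0000e-04  1.4739e+00] d units [ 0.616 -0.147  1.333]
turn [ 0.00833333 -0.00666667 -0.00166667]
d units in final yaw [ 0.617 -0.146  1.333]
q [-0.47  0.76 -0.26  1.7   0.27  0.71 -0.97]
yellow z spread [0.03146819 0.03376983 0.03596702] [ 0.59048332 -0.12038728  0.03378099]
```

View pics/top2c.png

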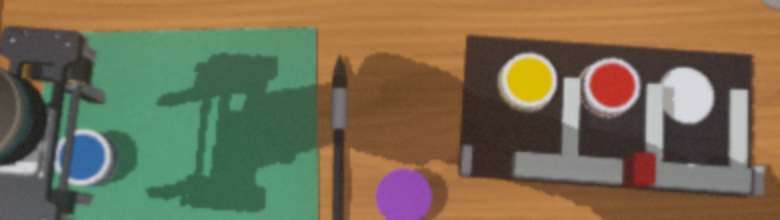

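The crop shows the yellow pan seated in well_c at (528,80), level with the red one. Next is the blue pan.

```bash

python3 -m inch '[{"jaw":1,"x":0.31,"y":-0.07,"z":0,"rx":0,"ry":0,"rz":0},{"jaw":1,"x":0.31,"y":-0.07,"z":0.1,"rx":0,"ry":0,"rz":0},{"jaw":1,"x":0,"y":0,"z":0.4,"rx":0,"ry":0,"rz":0},{"jaw":1,"x":0,"y":0,"z":0.4,"rx":0,"ry":0,"rz":0},{"jaw":1,"x":0,"y":0,"z":0.33,"rx":0,"ry":0,"rz":0},{"jaw":1,"x":0,"y":0,"z":0.1,"rx":0,"ry":0,"rz":0},{"jaw":-1,"x":0,"y":0,"z":0,"rx":0,"ry":0,"rz":0},{"jaw":-1,"x":0,"y":0,"z":0,"rx":0,"ry":0,"rz":0},{"jaw":-1,"x":0,"y":0,"z":0,"rx":0,"ry":0,"rz":0},{"jaw":-1,"x":0,"y":0,"z":0,"rx":0,"ry":0,"rz":0}]'
python3 d.py 0.5176 0.3686 0.0205 1.474
python3 -m inch '[{"jaw":-1,"x":0,"y":0,"z":0,"rx":0,"ry":0,"rz":0},{"jaw":-1,"x":0,"y":0,"z":0,"rx":0,"ry":0,"rz":0},{"jaw":-1,"x":0,"y":0,"z":0,"rx":0,"ry":0,"rz":0},{"jaw":-1,"x":0,"y":0,"z":0,"rx":0,"ry":0,"rz":0},{"jaw":-1,"x":0,"y":0,"z":0,"rx":0,"ry":0,"rz":0},{"jaw":-1,"x":0,"y":0,"z":-0.4,"rx":0,"ry":0,"rz":0},{"jaw":-1,"x":0,"y":0,"z":-0.8,"rx":0,"ry":0,"rz":0},{"jaw":-1,"x":0,"y":0,"z":-0.8,"rx":0,"ry":0,"rz":0},{"jaw":-1,"x":0,"y":0,"z":-0.5,"rx":0,"ry":0,"rz":0},{"jaw":-1,"x":0,"y":0,"z":0,"rx":0,"ry":0,"rz":0}]'
python3 d.py 0.5739 -0.299 0.12 1.474
```

```text
clock: 16.18
tool_pos: [0.5181, 0.369, 0.0208]
eef_rot: [3.14, -0.001, 1.474]
wrist_force: [0.3, -0.5, 0.4]
grip_width: 0.753
gripper_force: 0.0
t 16.18 pos [0.5181 0.369  0.0208] rot [ 3.1404e+00 -1.2000e-03  1.4739e+00] d units [-0.012 -0.01   0.007]
turn [ 0.01166667 -0.01166667 -0.00166667]
d units in final yaw [-0.012 -0.01   0.007]
q [-0.53  0.85 -0.23  1.69  0.29  0.64 -1.01]
clock: 17.02
tool_pos: [0.5198, 0.3706, 0.1242]
eef_rot: [3.136, -0.006, 1.474]
wrist_force: [0.8, 0.1, -0.9]
grip_width: 0.624
gripper_force: 30.0
t 17.02 pos [0.5198 0.3706 0.1242] rot [ 3.1358 -0.0056  1.4739] d units [-16.53    2.965   0.03 ]
turn [ 0.055      -0.05333333 -0.00166667]
d units in final yaw [-16.53    2.964   0.104]
q [-0.5   0.71 -0.28  1.63  0.25  0.82 -0.97]
```

```bash

python3 -m inch '[{"jaw":-1,"x":-0.5,"y":0.09,"z":0,"rx":0,"ry":0,"rz":0},{"jaw":-1,"x":-0.94,"y":0.17,"z":0,"rx":0,"ry":0,"rz":0},{"jaw":-1,"x":-0.94,"y":0.17,"z":0,"rx":0,"ry":0,"rz":0},{"jaw":-1,"x":-0.94,"y":0.17,"z":0,"rx":0,"ry":0,"rz":0},{"jaw":-1,"x":-0.94,"y":0.17,"z":0,"rx":0,"ry":0,"rz":0},{"jaw":-1,"x":-0.94,"y":0.17,"z":0,"rx":0,"ry":0,"rz":0},{"jaw":-1,"x":-0.94,"y":0.17,"z":0,"rx":0,"ry":0,"rz":0},{"jaw":-1,"x":-0.94,"y":0.17,"z":0,"rx":0,"ry":0,"rz":0},{"jaw":-1,"x":-0.94,"y":0.17,"z":0,"rx":0,"ry":0,"rz":0},{"jaw":-1,"x":-0.94,"y":0.17,"z":0,"rx":0,"ry":0,"rz":0}]'
python3 -m inch '[{"jaw":-1,"x":-0.94,"y":0.17,"z":0,"rx":0,"ry":0,"rz":0},{"jaw":-1,"x":-0.94,"y":0.17,"z":0,"rx":0,"ry":0,"rz":0},{"jaw":-1,"x":-0.94,"y":0.17,"z":0,"rx":0,"ry":0,"rz":0},{"jaw":-1,"x":-0.94,"y":0.17,"z":0,"rx":0,"ry":0,"rz":0},{"jaw":-1,"x":-0.94,"y":0.17,"z":0,"rx":0,"ry":0,"rz":0},{"jaw":-1,"x":-0.94,"y":0.17,"z":0,"rx":0,"ry":0,"rz":0},{"jaw":-1,"x":-0.94,"y":0.17,"z":0,"rx":0,"ry":0,"rz":0},{"jaw":-1,"x":-0.5,"y":0.1,"z":0,"rx":0,"ry":0,"rz":0},{"jaw":-1,"x":0,"y":0,"z":0,"rx":0,"ry":0,"rz":0},{"jaw":-1,"x":0,"y":0,"z":0,"rx":0,"ry":0,"rz":0}]'
python3 d.py 0.5739 -0.299 0.065 1.474
```

```text
clock: 17.85
tool_pos: [0.5462, 0.0035, 0.1185]
eef_rot: [-3.139, 0.0, 1.474]
wrist_force: [0.7, -0.0, -1.4]
grip_width: 0.627
gripper_force: 30.0
clock: 18.68
tool_pos: [0.5698, -0.2826, 0.1179]
eef_rot: [-3.139, -0.001, 1.471]
wrist_force: [-0.2, 1.7, -0.9]
grip_width: 0.622
gripper_force: 30.0
t 18.68 pos [ 0.5698 -0.2826  0.1179] rot [-3.1390e+00 -8.0000e-04  1.4708e+00] d units [-0.398  0.145  1.322]
turn [-0.025      -0.00833333 -0.03      ]
d units in final yaw [-0.398  0.141  1.322]
q [ 0.62  0.73 -0.34  1.63  0.31  0.84  0.05]
```

```bash

python3 -m inch '[{"jaw":-1,"x":-0.2,"y":0.07,"z":0.1,"rx":0,"ry":0,"rz":0},{"jaw":-1,"x":-0.2,"y":0.07,"z":0.4,"rx":0,"ry":0,"rz":0},{"jaw":-1,"x":0,"y":0,"z":0.4,"rx":0,"ry":0,"rz":0},{"jaw":-1,"x":0,"y":0,"z":0.3,"rx":0,"ry":0,"rz":0},{"jaw":-1,"x":0,"y":0,"z":0.1,"rx":0,"ry":0,"rz":0},{"jaw":-1,"x":0,"y":0,"z":0,"rx":0,"ry":0,"rz":0},{"jaw":-1,"x":0,"y":0,"z":0,"rx":0,"ry":0,"rz":0},{"jaw":-1,"x":0,"y":0,"z":0,"rx":0,"ry":0,"rz":0},{"jaw":-1,"x":0,"y":0,"z":0,"rx":0,"ry":0,"rz":0},{"jaw":-1,"x":0,"y":0,"z":0,"rx":0,"ry":0,"rz":0}]'
python3 - <<'E'
from h import *
c=snap('wrist','w4.png');P=cloud(c);hsv=cv2.cvtColor(c['frame'],cv2.COLOR_RGB2HSV);H,S,V=[hsv[:,:,i].astype(int) for i in range(3)]
m=((H>100)&(H<125)&(S>120)).astype(np.uint8);n,l,st,ce=cv2.connectedComponentsWithStats(m);i=1+np.argmax(st[1:,4]);k=l==i
z=np.median(P[k][:,2]);ct=cv2.findContours(k.astype(np.uint8),0,1)[0][0][:,0].astype(float)
print(st[i],z,cv2.minEnclosingCircle(onplane(c,ct,z)[:,:2].astype(np.float32)),r.observe()['tool_pos'])
E
python3 d.py 0.5739 -0.2999 0.045 1.474
```

```text
clock: 19.52
tool_pos: [0.576, -0.2979, 0.0687]
eef_rot: [3.14, 0.0, 1.474]
wrist_force: [-0.3, 0.9, -1.0]
grip_width: 0.629
gripper_force: 30.0
[ 209  202   94   87 6377] 0.081777310699131 ((0.5761135816574097, -0.29844796657562256), 0.025310512632131577) [ 0.57577481 -0.29794909  0.06859006]
t 19.57 pos [ 0.5758 -0.2979  0.0686] rot [3.1405e+00 4.0000e-04 1.4741e+00] d units [-0.053 -0.043  0.59 ]
turn [0.01       0.005      0.00166667]
d units in final yaw [-0.053 -0.042  0.59 ]
q [ 0.62  0.8  -0.32  1.63  0.34  0.76  0.05]
```

```bash

python3 -m inch '[{"jaw":-1,"x":-0.042,"y":-0.049,"z":0,"rx":0,"ry":0,"rz":0},{"jaw":-1,"x":0,"y":0,"z":0.25,"rx":0,"ry":0,"rz":0},{"jaw":-1,"x":0,"y":0,"z":0.25,"rx":0,"ry":0,"rz":0},{"jaw":-1,"x":0,"y":0,"z":0.1,"rx":0,"ry":0,"rz":0},{"jaw":-1,"x":0,"y":0,"z":0,"rx":0,"ry":0,"rz":0},{"jaw":-1,"x":0,"y":0,"z":0,"rx":0,"ry":0,"rz":0},{"jaw":-1,"x":0,"y":0,"z":0,"rx":0,"ry":0,"rz":0},{"jaw":-1,"x":0,"y":0,"z":0,"rx":0,"ry":0,"rz":0},{"jaw":-1,"x":0,"y":0,"z":0,"rx":0,"ry":0,"rz":0},{"jaw":-1,"x":0,"y":0,"z":0,"rx":0,"ry":0,"rz":0}]'
python3 d.py 0.5738 -0.2995 0.021 1.474
```

```text
clock: 20.4
tool_pos: [0.5735, -0.2994, 0.0442]
eef_rot: [3.141, 0.0, 1.474]
wrist_force: [0.6, -0.6, -1.3]
grip_width: 0.624
gripper_force: 30.0
t 20.4 pos [ 0.5735 -0.2994  0.0442] rot [3.1410e+00 2.0000e-04 1.4742e+00] d units [-0.003  0.007  0.58 ]
turn [0.005      0.00166667 0.00166667]
d units in final yaw [-0.003  0.008  0.58 ]
q [ 0.62  0.83 -0.31  1.64  0.35  0.72  0.04]
```

```bash

python3 -m inch '[{"jaw":-1,"x":0,"y":0,"z":0.12,"rx":0,"ry":0,"rz":0},{"jaw":-1,"x":0,"y":0,"z":0.12,"rx":0,"ry":0,"rz":0},{"jaw":-1,"x":0,"y":0,"z":0.12,"rx":0,"ry":0,"rz":0},{"jaw":-1,"x":0,"y":0,"z":0.12,"rx":0,"ry":0,"rz":0},{"jaw":-1,"x":0,"y":0,"z":0.1,"rx":0,"ry":0,"rz":0},{"jaw":-1,"x":0,"y":0,"z":0,"rx":0,"ry":0,"rz":0},{"jaw":-1,"x":0,"y":0,"z":0,"rx":0,"ry":0,"rz":0},{"jaw":-1,"x":0,"y":0,"z":0,"rx":0,"ry":0,"rz":0},{"jaw":-1,"x":0,"y":0,"z":0,"rx":0,"ry":0,"rz":0},{"jaw":-1,"x":0,"y":0,"z":0,"rx":0,"ry":0,"rz":0}]'
python3 d.py 0.5738 -0.2995 0.021 1.474
```

```text
clock: 21.23
tool_pos: [0.5732, -0.2993, 0.0205]
eef_rot: [-3.141, -0.0, 1.474]
wrist_force: [-0.3, 0.2, -1.8]
grip_width: 0.626
gripper_force: 30.0
t 21.23 pos [ 0.5732 -0.2993  0.0205] rot [-3.1415e+00 -1.0000e-04  1.4741e+00] d units [-0.005  0.015 -0.012]
turn [-0.00166667 -0.00166667  0.00166667]
d units in final yaw [-0.005  0.015 -0.012]
q [ 0.61  0.87 -0.3   1.65  0.36  0.68  0.03]
```

```bash

python3 -m inch '[{"jaw":1,"x":0,"y":0,"z":0,"rx":0,"ry":0,"rz":0},{"jaw":1,"x":0,"y":0,"z":0,"rx":0,"ry":0,"rz":0},{"jaw":1,"x":0,"y":0,"z":0,"rx":0,"ry":0,"rz":0},{"jaw":1,"x":0,"y":0,"z":0,"rx":0,"ry":0,"rz":0},{"jaw":1,"x":0,"y":0,"z":-0.4,"rx":0,"ry":0,"rz":0},{"jaw":1,"x":0,"y":0,"z":-0.9,"rx":0,"ry":0,"rz":0},{"jaw":1,"x":0,"y":0,"z":-1,"rx":0,"ry":0,"rz":0},{"jaw":1,"x":0,"y":0,"z":-0.7,"rx":0,"ry":0,"rz":0},{"jaw":1,"x":0,"y":0,"z":0,"rx":0,"ry":0,"rz":1},{"jaw":1,"x":0,"y":0,"z":0,"rx":0,"ry":0,"rz":1}]'
python3 -m inch '[{"jaw":1,"x":0,"y":0,"z":0,"rx":0,"ry":0,"rz":1},{"jaw":1,"x":0,"y":0,"z":0,"rx":0,"ry":0,"rz":1},{"jaw":1,"x":0,"y":0,"z":0,"rx":0,"ry":0,"rz":1},{"jaw":1,"x":0,"y":0,"z":0,"rx":0,"ry":0,"rz":1},{"jaw":1,"x":0,"y":0,"z":0,"rx":0,"ry":0,"rz":1},{"jaw":1,"x":0,"y":0,"z":0,"rx":0,"ry":0,"rz":1},{"jaw":1,"x":0,"y":0,"z":0,"rx":0,"ry":0,"rz":1},{"jaw":1,"x":0,"y":0,"z":0,"rx":0,"ry":0,"rz":1},{"jaw":1,"x":0,"y":0,"z":0,"rx":0,"ry":0,"rz":1},{"jaw":1,"x":0,"y":0,"z":0,"rx":0,"ry":0,"rz":1}]'
python3 d.py 0.488 -0.2232 0.14 -0.0966
```

```text
clock: 22.07
tool_pos: [0.5749, -0.3, 0.1435]
eef_rot: [3.136, 0.0, 1.259]
wrist_force: [-0.6, -0.4, -0.4]
grip_width: 0.999
gripper_force: 0.0
clock: 22.9
tool_pos: [0.5734, -0.2991, 0.1409]
eef_rot: [3.142, -0.0, 0.213]
wrist_force: [0.5, 0.6, 0.4]
grip_width: 1.0
gripper_force: 0.0
t 22.9 pos [ 0.5734 -0.2991  0.1409] rot [ 3.1416e+00 -3.0000e-04  2.1250e-01] d units [-1.686 -2.305  0.021]
turn [-0.         -0.00333333  2.95166667]
d units in final yaw [-2.307 -1.683  0.022]
q [ 0.44  0.69 -0.01  1.59  0.01  0.86 -0.93]
```

```bash

python3 -m inch '[{"jaw":1,"x":0,"y":0,"z":0,"rx":0,"ry":0,"rz":1},{"jaw":1,"x":0,"y":0,"z":0,"rx":0,"ry":0,"rz":1},{"jaw":1,"x":0,"y":0,"z":0,"rx":0,"ry":0,"rz":0.96},{"jaw":1,"x":-0.58,"y":-0.42,"z":0,"rx":0,"ry":0,"rz":0},{"jaw":1,"x":-0.58,"y":-0.42,"z":0,"rx":0,"ry":0,"rz":0},{"jaw":1,"x":-0.58,"y":-0.42,"z":0,"rx":0,"ry":0,"rz":0},{"jaw":1,"x":-0.57,"y":-0.42,"z":0,"rx":0,"ry":0,"rz":0},{"jaw":1,"x":0,"y":0,"z":0,"rx":0,"ry":0,"rz":0},{"jaw":1,"x":0,"y":0,"z":0,"rx":0,"ry":0,"rz":0},{"jaw":1,"x":0,"y":0,"z":0,"rx":0,"ry":0,"rz":0}]'
python3 d.py 0.488 -0.2232 0.06 -0.0966
python3 - <<'E'
from h import *
c=snap('wrist','w5.png');P=cloud(c)
hsv=cv2.cvtColor(c['frame'],cv2.COLOR_RGB2HSV);H,S,V=[hsv[:,:,i].astype(int) for i in range(3)]
o=np.array([.5826,-.2098]);a=-.0966;X=np.array([np.cos(a),np.sin(a)]);Y=np.array([-X[1],X[0]])
for n,m in(('y',(H>18)&(H<35)&(S>150)),('b',(H>100)&(H<125)&(S>120)),('r',((H<8)|(H>172))&(S>120)&(P[:,:,0]>.53))):
    q=P[m&(P[:,:,2]<.06)&(P[:,:,2]>.0)&(P[:,:,0]>.5)];w=q[:,:2]-o;A=np.c_[w,np.ones(len(w))];f=np.linalg.lstsq(A,q[:,2],rcond=None)[0]
    print(n,'local',(w@X).mean().round(4),(w@Y).mean().round(4),'z',np.median(q[:,2]).round(4),'tilt',f[:2].round(3),len(q))
E
```

```text
clock: 23.73
tool_pos: [0.4887, -0.2245, 0.1412]
eef_rot: [3.141, -0.002, -0.092]
wrist_force: [0.5, -0.2, -0.1]
grip_width: 0.996
gripper_force: 0.0
t 23.73 pos [ 0.4887 -0.2245  0.1412] rot [ 3.1408e+00 -2.2000e-03 -9.2400e-02] d units [-0.025 -0.033  2.031]
turn [ 0.00833333 -0.02166667  0.04      ]
d units in final yaw [-0.021 -0.031  2.031]
q [ 0.32  0.55  0.08  1.9  -0.07  0.69 -1.22]
y local -0.0001 0.09 z 0.0338 tilt [0.005 0.014] 2896
b local -0.0001 -0.0903 z 0.0336 tilt [-0.     0.004] 2917
r local 0.0005 -0.0006 z 0.0337 tilt [0.002 0.001] 3010
```

View pics/w5.png

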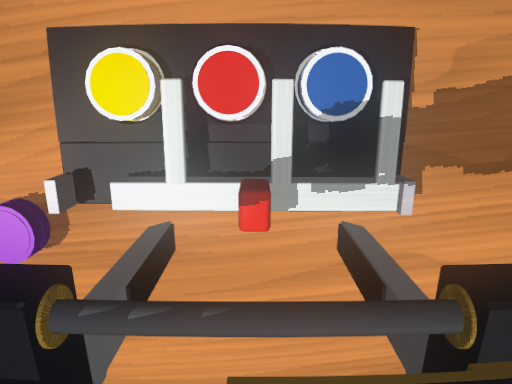

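All three pans sit flat and level in their wells: yellow (123,83), red (229,83) and blue (336,83). The grip at (255,205) is between the fingers, so I'll close on it.

```bash

python3 -m inch '[{"jaw":1,"x":-0.02,"y":-0.03,"z":0.5,"rx":0,"ry":0,"rz":0.04},{"jaw":1,"x":0,"y":0,"z":0.5,"rx":0,"ry":0,"rz":0},{"jaw":1,"x":0,"y":0,"z":0.5,"rx":0,"ry":0,"rz":0},{"jaw":1,"x":0,"y":0,"z":0.5,"rx":0,"ry":0,"rz":0},{"jaw":-1,"x":0,"y":0,"z":0,"rx":0,"ry":0,"rz":0},{"jaw":-1,"x":0,"y":0,"z":0,"rx":0,"ry":0,"rz":0},{"jaw":-1,"x":0,"y":0,"z":0,"rx":0,"ry":0,"rz":0},{"jaw":-1,"x":0,"y":0,"z":0,"rx":0,"ry":0,"rz":0},{"jaw":-1,"x":0,"y":0,"z":0,"rx":0,"ry":0,"rz":0},{"jaw":-1,"x":0,"y":0,"z":0,"rx":0,"ry":0,"rz":0}]'
python3 -m inch '[{"jaw":-1,"x":0,"y":0,"z":0,"rx":0,"ry":0,"rz":0},{"jaw":-1,"x":0,"y":0,"z":0,"rx":0,"ry":0,"rz":0},{"jaw":-1,"x":0,"y":0,"z":0,"rx":0,"ry":0,"rz":0},{"jaw":-1,"x":0,"y":0,"z":0,"rx":0,"ry":0,"rz":0},{"jaw":-1,"x":0,"y":0,"z":0,"rx":0,"ry":0,"rz":0},{"jaw":-1,"x":0,"y":0,"z":0,"rx":0,"ry":0,"rz":0},{"jaw":-1,"x":0,"y":0,"z":0,"rx":0,"ry":0,"rz":0},{"jaw":-1,"x":0,"y":-0.1,"z":0,"rx":0,"ry":0,"rz":0},{"jaw":-1,"x":0,"y":-0.15,"z":0,"rx":0,"ry":0,"rz":0},{"jaw":-1,"x":0,"y":-0.15,"z":0,"rx":0,"ry":0,"rz":0}]'
python3 d.py 0.492 -0.1784 0.06 -0.0966
```

```text
clock: 24.62
tool_pos: [0.4875, -0.2229, 0.0616]
eef_rot: [3.141, -0.002, -0.097]
wrist_force: [-0.6, -0.0, -0.1]
grip_width: 0.61
gripper_force: 0.0
clock: 25.45
tool_pos: [0.4883, -0.207, 0.0607]
eef_rot: [3.141, -0.0, -0.097]
wrist_force: [-0.5, -3.6, 0.4]
grip_width: 0.254
gripper_force: 30.0
t 25.45 pos [ 0.4883 -0.207   0.0607] rot [ 3.1407e+00 -3.0000e-04 -9.7400e-02] d units [ 0.023 -0.72   0.017]
turn [ 0.00833333 -0.00333333 -0.00833333]
d units in final yaw [ 0.023 -0.719  0.018]
q [ 0.3   0.68  0.07  1.98 -0.09  0.49 -1.24]
```

```bash

python3 -m inch '[{"jaw":-1,"x":0,"y":-0.15,"z":0,"rx":0,"ry":0,"rz":0},{"jaw":-1,"x":0,"y":-0.15,"z":0,"rx":0,"ry":0,"rz":0},{"jaw":-1,"x":0,"y":-0.15,"z":0,"rx":0,"ry":0,"rz":0},{"jaw":-1,"x":0,"y":-0.15,"z":0,"rx":0,"ry":0,"rz":0},{"jaw":-1,"x":0,"y":-0.1,"z":0,"rx":0,"ry":0,"rz":0},{"jaw":-1,"x":0,"y":-0.1,"z":0,"rx":0,"ry":0,"rz":0},{"jaw":-1,"x":0,"y":-0.05,"z":0,"rx":0,"ry":0,"rz":0},{"jaw":-1,"x":0,"y":0,"z":0,"rx":0,"ry":0,"rz":0},{"jaw":-1,"x":0,"y":0,"z":0,"rx":0,"ry":0,"rz":0},{"jaw":-1,"x":0,"y":0,"z":0,"rx":0,"ry":0,"rz":0}]'
python3 d.py 0.492 -0.1784 0.06 -0.0966
```

```text
clock: 26.28
tool_pos: [0.4911, -0.1782, 0.0607]
eef_rot: [3.135, -0.001, -0.1]
wrist_force: [-1.4, -15.0, -2.7]
grip_width: 0.254
gripper_force: 30.1
t 26.28 pos [ 0.4911 -0.1782  0.0607] rot [ 3.1353e+00 -1.3000e-03 -1.0030e-01] d units [0.023 0.002 0.018]
turn [ 0.06       -0.01166667 -0.035     ]
d units in final yaw [0.023 0.002 0.018]
q [ 0.24  0.67  0.08  2.   -0.09  0.47 -1.29]
```

At the locked stop: 45.2 mm of travel and 15 N of resistance. I'll release and withdraw.

```bash

python3 -m inch '[{"jaw":1,"x":0,"y":0,"z":0,"rx":0,"ry":0,"rz":0},{"jaw":1,"x":0,"y":0,"z":0,"rx":0,"ry":0,"rz":0},{"jaw":1,"x":0,"y":0,"z":0,"rx":0,"ry":0,"rz":0},{"jaw":1,"x":0,"y":0,"z":0,"rx":0,"ry":0,"rz":0},{"jaw":1,"x":0,"y":0,"z":0,"rx":0,"ry":0,"rz":0},{"jaw":1,"x":0,"y":0,"z":-0.4,"rx":0,"ry":0,"rz":0},{"jaw":1,"x":0,"y":0,"z":-0.9,"rx":0,"ry":0,"rz":0},{"jaw":1,"x":0,"y":0,"z":-1,"rx":0,"ry":0,"rz":0},{"jaw":1,"x":0,"y":0,"z":-0.8,"rx":0,"ry":0,"rz":0},{"jaw":1,"x":0,"y":0,"z":-0.4,"rx":0,"ry":0,"rz":0}]'
python3 -m inch '[{"jaw":1,"x":0,"y":-0.7,"z":0,"rx":0,"ry":0,"rz":0},{"jaw":1,"x":0,"y":-0.9,"z":0,"rx":0,"ry":0,"rz":0},{"jaw":1,"x":0,"y":-0.9,"z":0,"rx":0,"ry":0,"rz":0},{"jaw":1,"x":0,"y":-0.9,"z":0,"rx":0,"ry":0,"rz":0},{"jaw":1,"x":0,"y":-0.9,"z":0,"rx":0,"ry":0,"rz":0},{"jaw":1,"x":0,"y":-0.9,"z":0,"rx":0,"ry":0,"rz":0},{"jaw":1,"x":0,"y":-0.9,"z":0,"rx":0,"ry":0,"rz":0},{"jaw":1,"x":0,"y":-0.5,"z":0,"rx":0,"ry":0,"rz":0},{"jaw":1,"x":0,"y":0,"z":0,"rx":0,"ry":0,"rz":0},{"jaw":1,"x":0,"y":0,"z":0,"rx":0,"ry":0,"rz":0}]'
python3 - <<'E'
from h import *
c=snap('top','top3.png');P=cloud(c);o=np.array([.5826,-.2098]);a=-.0966;X=np.array([np.cos(a),np.sin(a)]);Y=np.array([-X[1],X[0]])
m=(P[:,:,2]>.039)&(P[:,:,2]<.047);w=P[m][:,:2]-o;t=w@Y;t=t[abs(w@X+.04)<.02]
for b in(-.09,0,.09):
    s=t[abs(t-b)<.03];print('finger at',s.mean() if len(s) else None,len(s))
E
```

```text
clock: 27.12
tool_pos: [0.4935, -0.1725, 0.2046]
eef_rot: [3.141, -0.006, -0.096]
wrist_force: [-0.1, 0.3, 0.5]
grip_width: 0.928
gripper_force: 0.0
clock: 27.95
tool_pos: [0.5165, 0.0916, 0.2005]
eef_rot: [-3.141, 0.001, -0.093]
wrist_force: [-0.1, -0.6, -0.9]
grip_width: 1.0
gripper_force: 0.0
finger at -0.08881667008080316 154
finger at 0.0002002918210239897 151
finger at 0.08966383188557484 153
```

View pics/top3.png

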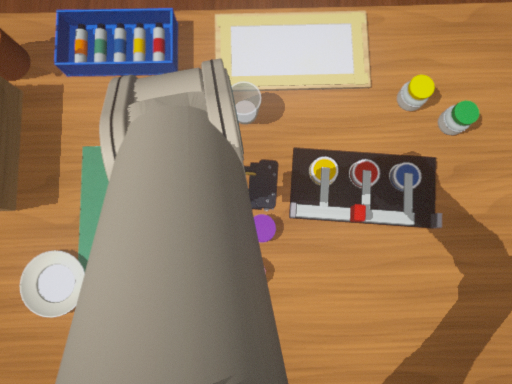

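The top view shows the lock home, with a finger across each pan: (323,185), (367,188) and (408,190). The arm is clear of everything, so I'm handing in.

```bash
python3 -c "
from bench import r
print(r.sign_off())"
```

```text
the job is handed in; nothing more can be done
None
```

The job is handed in at about 28 s on the robot's clock: the lock was opened to its stop, all three pans sit flat in their wells (yellow in well_c, red in the middle, blue in well_a), and the lock is fully home; sign-off returned no verdict.

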